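Trip-test a roller-lever limit switch and stamp its inspection card

ROBOT

A 6-joint arm with a two-finger parallel gripper is mounted at the origin on a cart in front of the work surface, level with it; the furniture and walls round the work are solid. World frame = base frame: x ahead of the robot, y to its left, z up, the work surface at z = 0. Lengths are in m, angles in rad, forces in N, time in s.
With the tool pointing down it reaches from about 0.4 to 0.925 m from the base axis. Payload 3.4 kg.
Tool frame: the origin (TCP) lies at the centre of the arm's flange, where the gripper is bolted on; the fingertips stand 173 mm ahead of it and the grasp point (between the pads) lies 155 mm ahead of it; z points along the fingers, y is the line along which they close (so a half turn about z gives the same grasp; the last joint's range is limited). The gripper opens to 85 mm and grips with 20 to 120 N. Pads are 22 mm wide; open, the fingers measure 114 mm over their backs; the gripper's body (76 mm by 85 mm) begins 54 mm behind the grasp point. The pads swing forward as they close: fully open they stand 13 mm farther back than shut.
Start: joints at [-1.276, 0.307, 1.506, -0, 1.328, -0.073], TCP at [0.207, -0.536, 0.405] pointing down, gripper open.
Joint ranges: [-3.12, 3.12], [-1.05, 2.28], [0.14, 2.33], [-1.42, 4.57], [0.1, 2.73], [-2.68, 2.68]. Speed limits (rad/s): [2.57, 2.57, 3.14, 3.14, 3.14, 3.14].

INTERFACE

Orientations are given as a rotation vector (axis times angle).
In Python, from cell import env, snapshot gives the robot as it stands.
- The arm moves only by the tool move_arm, never from a script. Its argument "rows" is a list of rows, each a list of 7 numbers: the turn, a rotation vector about the tool's x, y, z as a fraction of full scale, then the shift along the tool's x, y, z as a fraction of full scale, then the opening, from 0 (shut) to 1 (fully open). A call has 1 to 20 rows; each row is the pose to reach, as a shift and turn from the pose commanded when the call began, along the tool's axes at that moment; what a row does not reach only later rows make up. Full scale, the value 1, is 20 cm for a shift and pi/4 rad for a turn. A row lasts 1/8 s, in which the tool goes at most 62.5 mm and 10.7 degrees, less where a joint would pass 70% of its speed; a pose out of reach is approached as far as the arm can. A call with a number of a shift or a turn outside -1 to 1 is refused whole. A call with a gripper value outside its range is refused whole. The fingers move at their own pace and stop on an object; the grip force is fixed at half the most. Time passes only in rows, so rows that repeat a pose let the fingers close. It gives the time, the measured TCP pose, the force, the opening and the grip force at its end, in the units of the state.
- env.state(): the state, without advancing time (a new reading comes with each control period).
- snapshot(name): name is "side" or "top" or "wrist"; returns a dict with "img" (384x512x3 uint8, blue, green, red), "camera_matrix" (3x3 intrinsics, pixels), "R" (3x3) and "t" (3): a world point X has camera coordinates R X + t; the wrist camera has in their place "hand_eye" (4x4, takes a point from camera to tool coordinates, whose origin is the TCP and whose axes are the flange's). Camera axes: x right, y down, z forward; pixel columns grow to the right and rows downward; lengths in m; the calibration is good to about 2 mm. A picture is of the moment at which its call begins: read the wrist's pose just before it. There is no depth.
- env.job_done(): hands the job in; it is judged then, once.
The state is a dict: "time": time; "q": joint angles; "dq": joint speeds; "effort": joint torques, N m; "tcp_pos": TCP position; "eef_rot": TCP orientation; "contact_force": force on the tool from outside, world axes, zero at the start; "moment": the same for the moment, N m; "opening": finger opening in m; "grasp_force": force on a finger pad.
Only numpy, scipy, OpenCV 4.12 (cv2) and the standard library are available. Lean on these libraries where they do the work, as an engineer would, in place of code of your own. Each camera call takes 0.05 s, during which the arm holds its last target. There are 200 camera calls.

TASK

Trip-test the limit switch on the stand: push the black roller of its lever towards the green scale, far enough that the switch clicks but not against the end stop, then let the lever spring fully back. Then pass the switch: take the wooden stamp from the ink pad, press it firmly and squarely inside the blue box on the inspection card and nowhere else on the card, and stand it upright on the ink pad again. Do not disturb the vial, the screwdriver or the turned bush.

Things in the scene. Friction and masses are not known exactly. Their poses are not given: they have to be found in the camera images.
- stand: Fixed test stand; origin under the centre of its grey base plate (130 mm in x, 150 mm in y, 12 mm thick); its own -x side is the open front, turned to the robot's left. An aluminium back plate, 130 mm wide, 212 mm high, stands 32 to 40 mm behind the origin. The grey switch housing (42 mm wide, top at z = 94 mm, front at x = -12 mm) is behind the lever.
- guard_edge (a point): Middle of the lower front edge of the clear splash guard: a level 4 mm plate with yellow front trim, 130 mm wide, underside 202 mm above the bench, from here back to the back plate, over the lever. Nothing stands at the guard's front or sides: the roller is reached under it from the front with the tool tilted about 40 degrees, fingers pointing forward and down.
- roller (a point): Axis centre of the black roller (20 mm diameter, 16 mm long along the stand's x) at the top of the upright steel lever; at rest at (-30, 0, 124) mm in the stand's frame. The pivot is 46 mm below it, its axis along the stand's x. Free space: 60 mm at its +y side, 62 mm back to the back plate, 68 mm from its top up to the guard.
- lever (a joint): Lever angle, rad: 0 upright at rest, growing as the roller goes towards the stand's own -y (right, as one faces its front). Clicks at 0.45; end stop at 0.95, over 0.82 counts as driven against it. A scale arc on the back plate is green from 0.46 to 0.79, red at the stop. Sprung: 2 N at the roller to start, 4 N at 0.5, 6 N at the stop; returns to 0 by itself.
- stamp: Loose wooden hand stamp, 60 mm tall, origin at the centre of its underside, z up. Flat foot 14 mm (its x) by 34 mm (its y), 12 mm high; above it a round handle: 10 mm thick at the foot, widest (24 mm) 46 mm up, 20 mm at 34 and 56 mm; grip it round the widest part. It weighs 35 to 70 g and starts upright on the ink pad.
- ink_pad: Fixed ink pad, 74 mm (x) by 104 mm (y), origin at the centre of its underside; the blue felt on top measures 62 x 92 mm, its surface at z = 11 mm.
- card: Fixed inspection card in a flat holder, 90 mm (x) by 120 mm (y), origin at the centre of its underside, rigid paper surface at z = 6 mm. Grey lines without text and one blue box.
- card_box (a point): Centre of the blue box printed on the card, on the paper's surface; at (-12, -22, 6) mm in the card's frame. The box measures 30 mm (x) by 50 mm (y), its sides along the card's own; the stamp's foot (14 x 34 mm) goes inside it with its long side along the box's long side, either way round.
- vial: Bystander: orange-and-white screw-cap vial, 26 mm diameter, 52 mm tall, origin under its centre; stays where it is.
- screwdriver: Bystander: yellow screwdriver lying on the bench, 136 mm long along its y, 23 mm wide, 21 mm high, origin under its middle; stays where it is.
- bush: Bystander: grey turned steel bush, 24 mm diameter, 22 mm tall, origin under its centre; stays where it is.

How it is judged:
By the outcome, as a careful person would: the job done as asked, in the order asked, and still so for the second after the job is handed in, with the robot touching nothing.
It also fails if it takes over 72 s, if anything falls off the work surface, if the arm or the gripper's body presses on something with over 40 N, if the wrist force passes 120 N, or if a joint passes its speed limit or range.

## Working session

There is one attempt and no reset: what is moved stays moved. The work goes in short steps, Python scripts to look and compute and a tool call to move; the robot and the scene stay as the last step left them, time stands still between calls to the robot, and variables do not carry over. Pictures are saved under pics/ and viewed, at most 10 in all, crops included, and the job is handed in when it is done.

Besides the shell and the picture viewer there is one more tool, called in YAML: its name, and indented under it one key for each argument. move_arm: Moves the arm, as the interface text tells. Its arguments: {"type":"object","properties":{"rows":{"type":"array","items":{"type":"array","items":{"type":"number","minimum":-1,"maximum":1}}}},"required":["rows"]}

```bash
ls; mkdir -p pics; python3 - <<'E'
from cell import env, snapshot
import cv2
s=env.state(); print(s)
for n in("top","side"):
    d=snapshot(n); cv2.imwrite(f"pics/{n}0.png",cv2.resize(d["img"],(800,600),interpolation=cv2.INTER_CUBIC)); print(n,d["camera_matrix"],d["R"],d["t"])
print(snapshot("wrist")["hand_eye"])
E
```

```text
pics
{'time': 0.0, 'q': array([-1.27549327e+00,  3.07567301e-01,  1.50769985e+00, -1.68975944e-05,
        1.32840722e+00, -7.35159040e-02]), 'dq': array([-0.0012673 , -0.0004221 ,  0.0019171 , -0.00029815,  0.00079929,
        0.00053997]), 'effort': array([ 9.89919354e-04, -4.57562578e+01, -2.51919490e+01,  1.79564418e-04,
        1.34459828e-02,  2.85156824e-05]), 'tcp_pos': array([ 0.20715703, -0.53600446,  0.40377396]), 'eef_rot': array([-3.08629276e+00, -5.75688709e-01,  3.87220827e-04]), 'contact_force': array([-0.0191827 ,  0.347436  , -0.34815341]), 'moment': array([-0.05085222,  0.01233677, -0.00968759]), 'grasp_force': 0.0, 'opening': 0.08490625631396902}
top [[362.32703997   0.         256.78866059]
 [  0.         362.32703997 192.58701871]
 [  0.           0.           1.        ]] [[-0.02113958 -0.99975373 -0.00675214]
 [-0.99189511  0.0218188  -0.125172  ]
 [ 0.1252885   0.00405133 -0.99211208]] [0.02377743 0.50808666 1.05093751]
side [[405.61601625   0.         251.91538176]
 [  0.         405.61601625 193.13628413]
 [  0.           0.           1.        ]] [[-0.96578777 -0.25842664  0.0216713 ]
 [-0.16195703  0.53577073 -0.82868549]
 [ 0.20254356 -0.80384414 -0.55929483]] [0.4737607  0.18001681 0.82791121]
[[ 8.60525406e-04 -9.57383941e-01 -2.88816981e-01  7.40712249e-02]
 [ 9.99999622e-01  7.87365329e-04  3.69487133e-04  5.26556945e-04]
 [-1.26336570e-04 -2.88817190e-01  9.57384257e-01  3.19571842e-02]
 [ 0.00000000e+00  0.00000000e+00  0.00000000e+00  1.00000000e+00]]
```

View pics/top0.png

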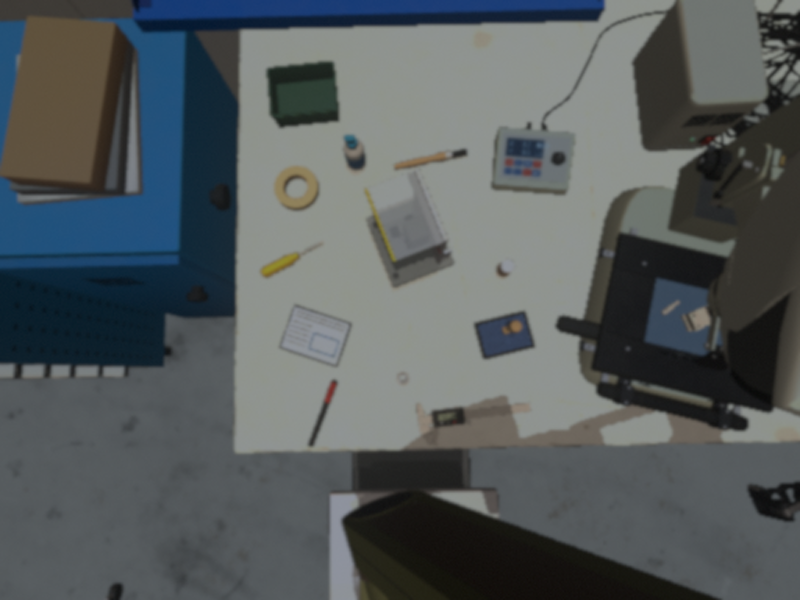

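View pics/side0.png

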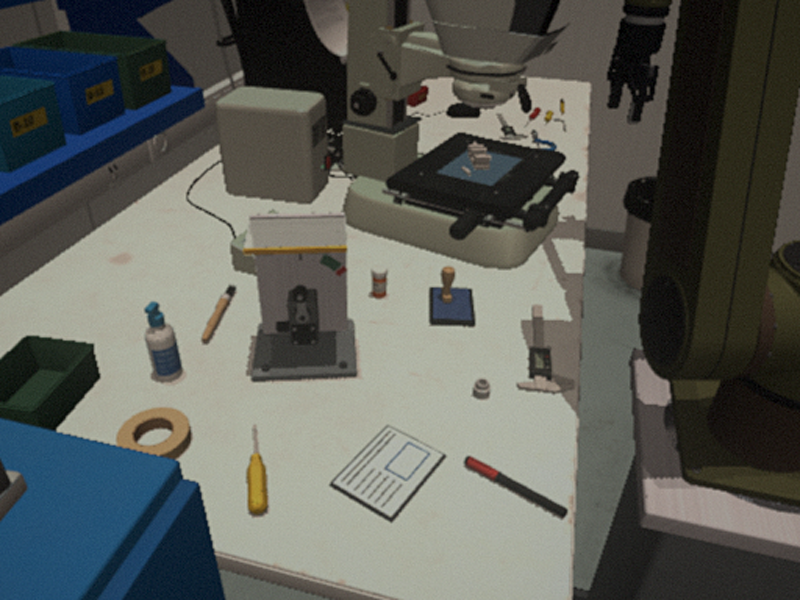

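```bash
cat > h.py <<'E'
import cv2,numpy as np
from cell import env,snapshot
from scipy.spatial.transform import Rotation as Ro
def crop(im,x0,y0,x1,y1,s): return cv2.resize(im[y0:y1,x0:x1],None,fx=s,fy=s,interpolation=cv2.INTER_CUBIC)
def comp(items,W=800,H=600):
    c=np.zeros((H,W,3),np.uint8)
    for im,X,Y in items: c[Y:Y+im.shape[0],X:X+im.shape[1]]=im
    return c
def proj(d,P):
    P=np.atleast_2d(P)
    if "hand_eye" in d:
        T=np.eye(4);T[:3,:3]=Ro.from_rotvec(d["rot"]).as_matrix();T[:3,3]=d["pos"]
        M=np.linalg.inv(T@d["hand_eye"]); R,t=M[:3,:3],M[:3,3]
    else: R,t=d["R"],d["t"]
    c=P@R.T+t; return (c/c[:,2:])[:,:2]*[d["camera_matrix"][0,0],d["camera_matrix"][1,1]]+d["camera_matrix"][:2,2]
def wpose(x,y,yaw,L): 
    c,s=np.cos(yaw),np.sin(yaw); L=np.atleast_2d(L); return L@np.array([[c,s,0],[-s,c,0],[0,0,1]])+[x,y,0]
E
python3 - <<'E'
from h import *
t=snapshot("top");s=snapshot("side")
import pickle; pickle.dump((t,s),open("v.pkl","wb"))
t=t["img"];s=s["img"]
cv2.imwrite("pics/A.png",comp([(crop(t,228,105,296,187,5),0,0),(crop(s,155,130,233,246,5),400,0)]))
cv2.imwrite("pics/B.png",comp([(crop(t,172,188,232,240,5),0,0),(crop(t,296,192,350,236,5),300,0),(crop(s,268,164,312,214,5),575,0),(crop(s,206,268,290,336,4),0,300)]))
E
```

```text
(no output)
```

View pics/A.png

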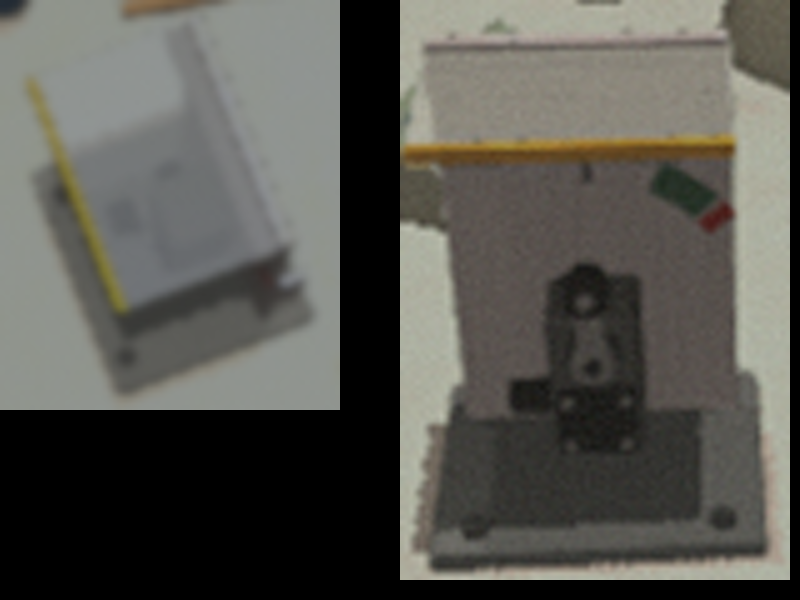

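View pics/B.png

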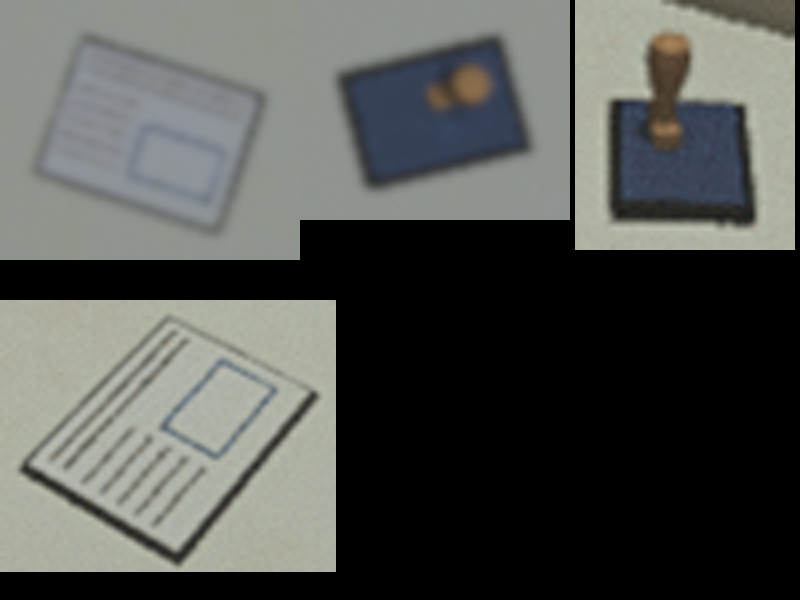

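```bash
cat > fit.py <<'E'
from h import *
import pickle
from scipy.optimize import least_squares
t,s=pickle.load(open("v.pkl","rb"))
def px(l,x0,y0,k,ox=0,oy=0): return (np.array(l,float)-[ox,oy]+.5)/k-.5+[x0,y0]
def fit(name,Ls,obs,guess,extra=0):
    def f(p):
        r=[]
        for d,L,o in ((t,Ls[0],obs[0]),(s,Ls[1],obs[1])):
            L=np.array([[a if a is not None else p[3] for a in l] for l in L],float)*1.0
            r.append(proj(d,wpose(p[0],p[1],p[2],L/1000))-o)
        return np.vstack(r).ravel()
    g=list(guess)+[-60]*extra
    q=least_squares(f,g,x_scale=[.01,.01,.1]+[10]*extra,loss="soft_l1")
    print(name,q.x.round(4),"deg",np.degrees(q.x[2]).round(1)); print(f(q.x).reshape(-1,2).round(1).tolist()); return q.x
c4=lambda a,b,z:[(a,b,z),(a,-b,z),(-a,-b,z),(-a,b,z)]
N=None
S=fit("stand",([(-65,75,12),(-65,-75,6),(65,-75,12),(N,65,206),(N,-65,206)],[(-65,75,0),(-65,-75,0),(32,65,212),(32,-65,212),(N,65,202),(N,-65,202)]),
 (px([(35,170),(120,394),(312,315),(32,82),(120,310)],228,105,5),px([(433,568),(768,553),(427,47),(725,38),(405,165),(733,155)],155,130,5,400)),(.6,.1,-1.4),1)
print("roller px", (proj(s,wpose(*S[:3],[-.038,0,.124]))-[155,130]+.5)*5+[400,0])
print("scale mid px",(proj(s,wpose(*S[:3],[.032,0-.046*0,.124]))-[155,130]+.5)*5+[400,0])
C=fit("card",(c4(45,60,6)+[(3,3,6),(3,-47,6),(-27,-47,6),(-27,3,6)],[(45,-60,6),(-45,-60,6),(-45,60,6),(45,60,6),(3,-47,6),(-27,-47,6),(-27,3,6),(3,3,6)]),
 (px([(82,35),(265,95),(222,235),(38,172),(145,125),(228,150),(212,203),(130,178)],172,188,5),px([(168,317),(317,392),(180,552),(25,465),(222,360),(277,390),(220,458),(162,427)],206,268,4,0,300)),(.4,.3,-.3))
P=fit("pad",(c4(37,52,10),[(37,-52,10),(-37,-52,10),(-37,52,10),(37,52,10)]),
 (px([(338,75),(500,37),(530,150),(370,187)],296,192,5,300),px([(615,102),(742,105),(752,208),(613,207)],268,164,5,575)),(.45,-.1,.2))
fit("stamp",([(0,0,58)],[(0,0,58),(0,17,14)]),(px([(472,85)],296,192,5,300),px([(670,42),(665,145)],268,164,5,575)),(.45,-.1,.2))
for n,T,l in(("roller",S,(-30,0,124)),("box",C,(-12,-22,6)),("guard",S,(S[3],0,202))): print(n,wpose(*T[:3],np.array(l)/1000).round(4))
E
python3 fit.py
```

```text
stand [ 6.32100e-01 -7.60000e-03 -1.21980e+00 -5.61336e+01] deg -69.9
[[-0.3, 0.4], [0.2, 0.4], [1.3, 0.6], [-0.3, -0.2], [0.4, 0.5], [-0.9, 0.4], [-0.3, 0.6], [-0.9, -1.2], [0.7, -0.6], [-0.4, -0.2], [0.3, 0.2]]
roller px [[584.13615026 299.46210158]]
scale mid px [[589.34828662 214.32378608]]
card [ 0.4477  0.1823 -0.333 ] deg -19.1
[[-0.2, 0.1], [0.4, 0.1], [-0.5, 0.4], [-1.1, 0.8], [0.4, 0.9], [-0.7, 0.9], [-0.7, -0.2], [0.1, -0.3], [-0.2, -1.5], [0.6, -1.1], [0.2, 1.5], [-1.4, -0.4], [0.0, 0.4], [-0.8, -0.5], [-0.6, -0.9], [0.7, -0.3]]
pad [ 0.441  -0.1839  0.2171] deg 12.4
[[-0.6, -0.2], [0.2, -0.7], [0.6, 0.4], [-0.8, 1.2], [-1.3, -1.5], [0.6, -0.9], [0.9, 0.9], [-0.8, -0.2]]
stamp [ 0.4532 -0.1995  0.2616] deg 15.0
[[0.4, 0.2], [-0.3, 2.4], [0.0, -0.4]]
roller [[0.6218 0.0206 0.124 ]]
box [[0.4291 0.1654 0.006 ]]
guard [[0.6128 0.0451 0.202 ]]
```

```bash
cat >> h.py <<'E'
def plan(pos,R,s=None):
    s=s or env.state(); R0=Ro.from_rotvec(s["eef_rot"])
    rv=(R0.inv()*R).as_rotvec()/(np.pi/4); d=R0.inv().apply(np.array(pos)-s["tcp_pos"])/.2
    print("turn",rv.round(3),"shift",d.round(3),"q",s["q"].round(2),"pos",s["tcp_pos"].round(4)); return rv,d
def down(h,a=0):  # tool y heading h, tilt a (fingers towards -tool x)
    y=np.array([np.cos(h),np.sin(h),0]);z=np.array([0,0,-1.]);x=np.cross(y,z)
    return Ro.from_matrix(np.c_[x,y,z])*Ro.from_rotvec([0,-a,0])
E
python3 - <<'E'
from h import *
plan((.38,-.17,.40),down(-.42))
E
```

```text
turn [-0.001 -0.001 -0.996] shift [ 1.466 -1.396  0.023] q [-1.28  0.31  1.51 -0.    1.33 -0.07] pos [ 0.2072 -0.5362  0.4042]
```

move_arm:
  rows:
    - [0,0,-0.2,0.25,-0.23,0,0]
    - [0,0,-0.4,0.5,-0.46,0,0]
    - [0,0,-0.6,0.7,-0.7,0,0]
    - [0,0,-0.8,0.9,-0.85,0,0]
    - [0,0,-0.99,0.98,-0.93,0.02,0]
    - [0,0,-0.99,0.98,-0.93,0.02,0]
    - [0,0,-0.99,0.98,-0.93,0.02,0]

```text
time: 1.12
tcp_pos: [0.3231, -0.2928, 0.4009]
eef_rot: [2.64, 1.701, -0.001]
contact_force: [0.3, -0.4, 0.3]
opening: 0.0
grasp_force: 0.0
```

```bash
python3 - <<'E'
from h import *
plan((.38,-.17,.40),down(-.42))
E
```

```text
turn [ 0.001  0.001 -0.008] shift [0.677 0.005 0.004] q [-0.83  0.11  1.78 -0.    1.25 -0.41] pos [ 0.3231 -0.2928  0.4009]
```

move_arm:
  rows:
    - [0,0,0,0.3,0,0,0]
    - [0,0,0,0.6,0,0,0]
    - [0,0,0,0.67,0,0,0]
    - [0,0,0,0.67,0,0,0]
    - [0,0,0,0.67,0,0,0]

```text
time: 1.75
tcp_pos: [0.3781, -0.1715, 0.4007]
eef_rot: [2.64, 1.701, -0.001]
contact_force: [0.2, -0.3, 0.7]
opening: -0.0
grasp_force: 0.0
```

```bash
cat >> h.py <<'E'
def wshot(name):
    s=env.state(); d=snapshot("wrist"); d["pos"]=s["tcp_pos"]; d["rot"]=s["eef_rot"]
    import pickle; pickle.dump(d,open(name+".pkl","wb")); return d
E
python3 - <<'E'
from h import *
d=wshot("pad"); print(d["camera_matrix"])
P=(.441,-.1839,.2171)
print(proj(d,wpose(*P,np.array([(37,52,10),(37,-52,10),(-37,-52,10),(-37,52,10)])/1000)).round())
cv2.imwrite("pics/pad.png",cv2.resize(d["img"],(800,600),interpolation=cv2.INTER_CUBIC))
# next
S=(.6321,-.0076,-1.2198)
xs=np.array([np.cos(S[2]),np.sin(S[2]),0])
R=down(.351); plan((.52,.22,.42),R)
E
```

```text
[[317.5235215    0.         251.2618062 ]
 [  0.         317.5235215  195.84683673]
 [  0.           0.           1.        ]]
[[307.  95.]
 [357. 171.]
 [304. 207.]
 [252. 137.]]
turn [-0.     0.001 -0.99 ] shift [ 2.076 -0.164 -0.098] q [-0.53  0.08  1.82 -0.    1.24 -0.1 ] pos [ 0.378  -0.1715  0.4007]
```

View pics/pad.png

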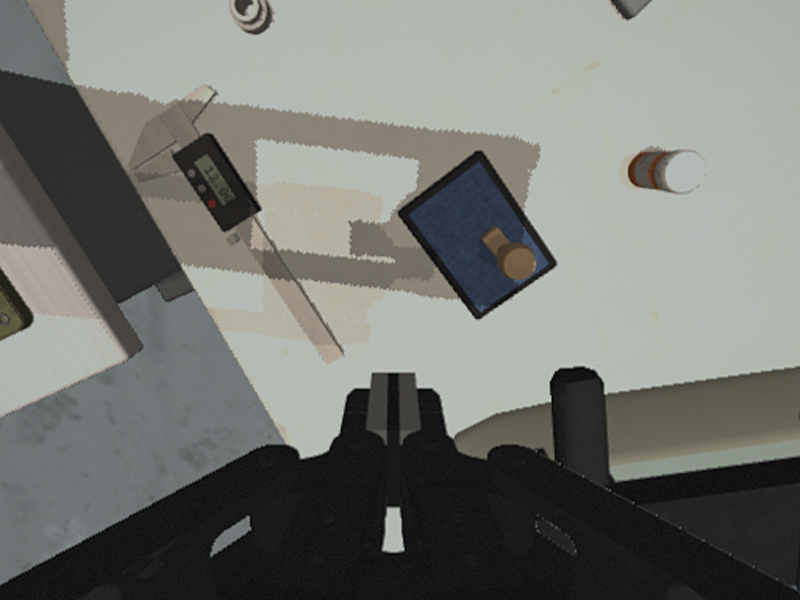

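move_arm:
  rows:
    - [0,0,-0.2,0.25,-0.05,-0.1,0]
    - [0,0,-0.4,0.5,-0.05,-0.2,0]
    - [0,0,-0.6,0.75,-0.08,-0.2,0]
    - [0,0,-0.8,1,-0.08,-0.2,0]
    - [0,0,-0.99,1,-0.08,-0.2,0]
    - [0,0,-0.99,1,-0.08,-0.2,0]
    - [0,0,-0.99,1,-0.08,-0.2,0]

```text
time: 2.68
tcp_pos: [0.446, 0.0176, 0.4406]
eef_rot: [-1.802, -2.573, 0.001]
contact_force: [-0.3, -0.1, -0.6]
opening: -0.0005
grasp_force: 0.0
```

```bash
python3 - <<'E'
from h import *
S=(.6321,-.0076,-1.2198)
a=np.radians(35)
R=down(.351,a)
xs=np.array([np.cos(S[2]),np.sin(S[2]),0]); print(R.as_matrix().round(2),xs)
# viewing pose: stand coords of TCP
p=wpose(*S,[-.24,.0,.36])[0]; print(p); plan(p,R)
E
```

```text
[[-0.28  0.94  0.2 ]
 [ 0.77  0.34 -0.54]
 [-0.57  0.   -0.82]] [ 0.34383356 -0.93903061  0.        ]
[0.54957995 0.21776735 0.36      ]
turn [-0.001 -0.778 -0.003] shift [0.763 0.829 0.403] q [-0.06  0.1   1.7  -0.    1.35 -0.4 ] pos [0.446  0.0176 0.4406]
```

move_arm:
  rows:
    - [0,0,0,0.25,0.25,0,0]
    - [0,0,0,0.5,0.5,0,0]
    - [0,-0.2,0,0.7,0.75,0.1,0]
    - [0,-0.4,0,0.76,0.83,0.2,0]
    - [0,-0.6,0,0.76,0.83,0.3,0]
    - [0,-0.78,0,0.76,0.83,0.4,0]
    - [0,-0.78,0,0.76,0.83,0.4,0]
    - [0,-0.78,0,0.76,0.83,0.4,0]

```text
time: 3.68
tcp_pos: [0.5497, 0.2181, 0.3614]
eef_rot: [1.49, 2.132, -0.468]
contact_force: [0.0, -0.1, 0.3]
opening: 0.0
grasp_force: 0.0
```

```bash
python3 - <<'E'
from h import *
d=wshot("st"); print(env.state()["q"].round(2))
S=(.6321,-.0076,-1.2198)
P=proj(d,wpose(*S,np.array([(-38,0,124),(-56,65,202),(-56,-65,202),(-65,75,12),(-65,-75,12)])/1000)); print((P/.64).round(1))
cv2.imwrite("pics/st.png",cv2.resize(d["img"],(800,600),interpolation=cv2.INTER_CUBIC))
E
```

```text
[ 0.5   0.41  1.55 -0.62  1.33  0.35]
[[390.5 337.2]
 [528.  451.6]
 [252.5 452. ]
 [498.5 182. ]
 [282.5 182.1]]
```

View pics/st.png

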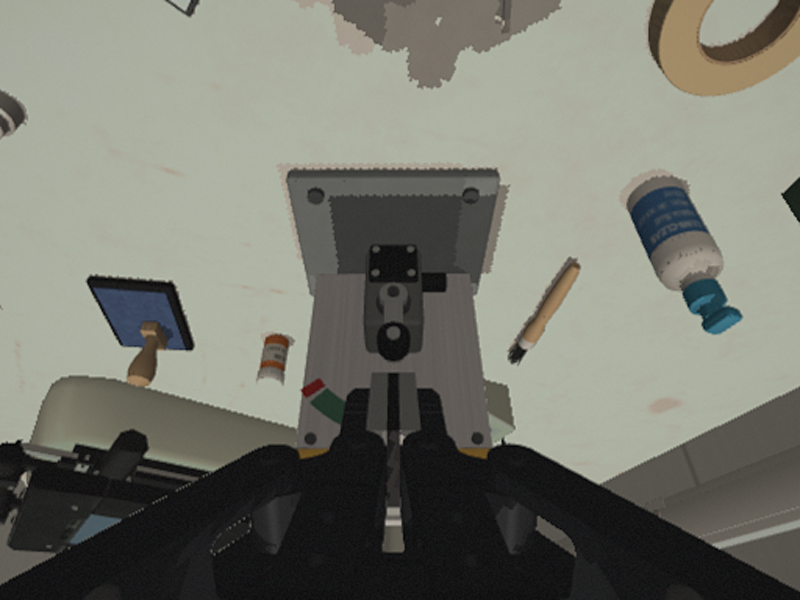

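```bash
cat > push.py <<'E'
from h import *
S=(.6338,-.0070,-1.2198); a=np.radians(55); R=down(.351,a); tz=R.as_matrix()[:,2]
def tcp(y,back=0): return wpose(*S,[-.028,y,.117])[0]-(.173+back)*tz
E
python3 - <<'E'
from push import *
plan(tcp(.035,.08),R)
E
```

```text
turn [ 0.002 -0.445 -0.002] shift [0.267 0.181 0.424] q [ 0.5   0.41  1.55 -0.62  1.33  0.35] pos [0.5499 0.218  0.362 ]
```

move_arm:
  rows:
    - [0,-0.15,0,0.15,0.18,0.0,0]
    - [0,-0.3,0,0.27,0.18,0.1,0]
    - [0,-0.445,0,0.27,0.18,0.25,0]
    - [0,-0.445,0,0.27,0.18,0.42,0]
    - [0,-0.445,0,0.27,0.18,0.42,0]
    - [0,-0.445,0,0.27,0.18,0.42,0]

```text
time: 4.47
tcp_pos: [0.5852, 0.2271, 0.2629]
eef_rot: [1.298, 1.855, -0.673]
contact_force: [-0.1, 1.6, 0.6]
opening: -0.0001
grasp_force: 0.0
```

```bash
python3 - <<'E'
from push import *
plan(tcp(.035,0),R)
E
```

```text
turn [ 0.003  0.002 -0.003] shift [-0.    -0.     0.408] q [ 0.56  0.63  1.58 -0.96  1.36  0.65] pos [0.5852 0.2271 0.2629]
```

move_arm:
  rows:
    - [0,0,0,0,0,0.1,0]
    - [0,0,0,0,0,0.2,0]
    - [0,0,0,0,0,0.3,0]
    - [0,0,0,0,0,0.4,0]
    - [0,0,0,0,0,0.4,0]
    - [0,0,0,0,0,0.4,0]

```text
time: 5.22
tcp_pos: [0.6073, 0.1656, 0.2151]
eef_rot: [1.295, 1.857, -0.676]
contact_force: [0.1, 0.1, -0.8]
opening: -0.0001
grasp_force: 0.0
```

```bash
python3 - <<'E'
from push import *
plan(tcp(.035,0),R); print(env.state()["contact_force"])
d=wshot("in");s=snapshot("side")
cv2.imwrite("pics/in.png",comp([(crop(d["img"],130,100,370,340,1.65),0,0),(crop(s["img"],155,130,233,246,5),400,0)]))
E
```

```text
turn [0.002 0.003 0.001] shift [-0.009  0.003  0.003] q [ 0.46  0.68  1.65 -1.04  1.23  0.7 ] pos [0.6073 0.1656 0.2151]
[ 0.12457261  0.05457923 -0.77232892]
```

View pics/in.png

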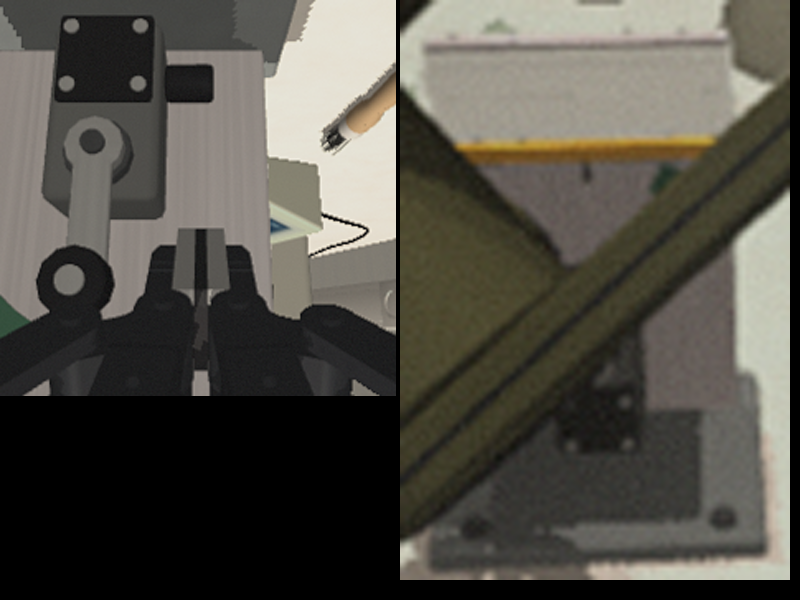

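```bash
python3 - <<'E'
from push import *
import pickle
d=pickle.load(open("in.pkl","rb"))
for y in(0,):
  r=wpose(*S,[-.038,y,.124])[0]; print(proj(d,r),"obs 175.5 271.5")
  print("tool coords",Ro.from_rotvec(d["rot"]).inv().apply(r-d["pos"]).round(4))
c=wpose(*S,[-.03,0,.078])[0]; print("pivot",proj(d,wpose(*S,[-.036,0,.078])[0]),"obs",(130+91/1.65,100+141/1.65))
E
```

```text
[[174.79329255 272.31352351]] obs 175.5 271.5
tool coords [-0.0014 -0.0346  0.1613]
pivot [[182.37014104 180.13020539]] obs (185.15151515151516, 185.45454545454544)
```

move_arm:
  rows:
    - [0,0,0,0,-0.04,0,0]
    - [0,0,0,0,-0.08,0,0]
    - [0,0,0,0,-0.08,0,0]
    - [0,0,0,0,-0.08,0,0]

```text
time: 5.82
tcp_pos: [0.5924, 0.1607, 0.2156]
eef_rot: [1.294, 1.857, -0.674]
contact_force: [1.5, 2.6, 1.8]
opening: -0.0001
grasp_force: 1.0
```

move_arm:
  rows:
    - [0,0,0,0,-0.01,0,0]
    - [0,0,0,0,-0.02,0,0]
    - [0,0,0,0,-0.03,0,0]
    - [0,0,0,0,-0.03,0,0]
    - [0,0,0,0,-0.03,0,0]

```text
time: 6.45
tcp_pos: [0.5865, 0.1581, 0.2152]
eef_rot: [1.295, 1.857, -0.676]
contact_force: [2.4, 2.0, 1.8]
opening: 0.0006
grasp_force: 1.3
```

```bash
python3 - <<'E'
from push import *
import pickle
s=env.state(); ys=np.array([np.cos(.351),np.sin(.351),0]); print("Fy_s",s["contact_force"]@ys,"travel",(s["tcp_pos"]-pickle.load(open("in.pkl","rb"))["pos"])@ys)
E
```

```text
Fy_s 2.9700684725832582 travel -0.02209103250782725
```

move_arm:
  rows:
    - [0,0,0,0,-0.02,0,0]
    - [0,0,0,0,-0.04,0,0]
    - [0,0,0,0,-0.06,0,0]
    - [0,0,0,0,-0.07,0,0]
    - [0,0,0,0,-0.07,0,0]

```text
time: 7.08
tcp_pos: [0.5733, 0.1533, 0.2151]
eef_rot: [1.295, 1.858, -0.676]
contact_force: [4.7, 1.2, -2.1]
opening: -0.0003
grasp_force: 2.1
```

```bash
cat > lev.py <<'E'
from push import *
import pickle
def run(n):
    s=env.state(); ys=np.array([np.cos(.351),np.sin(.351),0]); print("Fy_s",s["contact_force"]@ys,"travel",(s["tcp_pos"]-pickle.load(open("in.pkl","rb"))["pos"])@ys)
    d=wshot(n)
    for th in np.arange(.3,.9,.1): print(th.round(1),proj(d,wpose(*S,[-.038,-.046*np.sin(th),.078+.046*np.cos(th)])[0])[0].round(1))
    cv2.imwrite(f"pics/{n}.png",crop(d["img"],100,130,340,330,3))
E
python3 -c "
import lev;lev.run('p1')"
```

```text
Fy_s 4.810924259003072 travel -0.036146322282362725
0.3 [223.9 267.7]
0.4 [214.6 264.2]
0.5 [205.9 259.9]
0.6 [197.7 254.7]
0.7 [190.2 248.7]
0.8 [183.5 242.1]
0.9 [177.6 234.8]
```

View pics/p1.png

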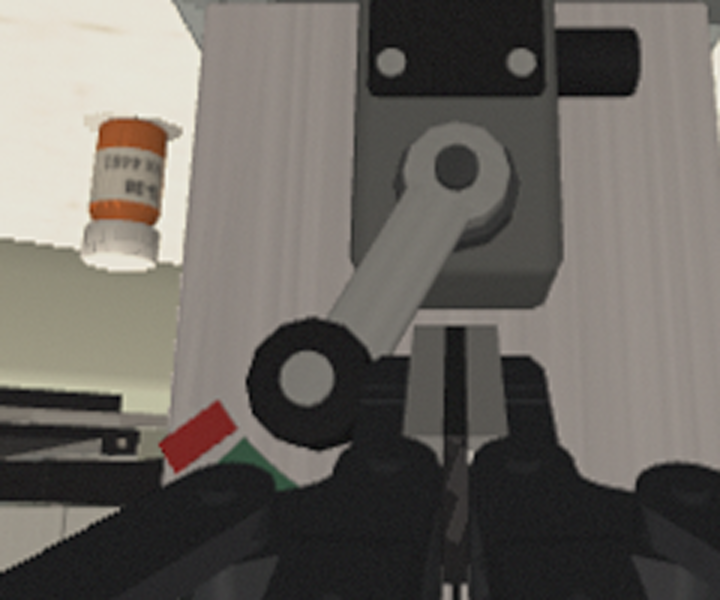

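move_arm:
  rows:
    - [0,0,0,0,-0.012,0,0]
    - [0,0,0,0,-0.012,0,0]
    - [0,0,0,0,-0.012,0,0]
    - [0,0,0,0,0.05,0,0]
    - [0,0,0,0,0.1,0,0]
    - [0,0,0,0,0.15,0,0]
    - [0,0,0,0,0.19,0,0]
    - [0,0,0,0,0.19,0,0]
    - [0,0,0,0,0.19,0,0]

```text
time: 8.25
tcp_pos: [0.6085, 0.1662, 0.2149]
eef_rot: [1.295, 1.857, -0.678]
contact_force: [0.3, -0.5, -0.4]
opening: 0.0002
grasp_force: 0.0
```

move_arm:
  rows:
    - [0,0,0,0,0,-0.15,0]
    - [0,0,0,0,0,-0.35,0]
    - [0,0,0,0,0,-0.55,0]
    - [0,0,0,0,0,-0.75,0]
    - [0,0,0,0,0,-0.75,0]
    - [0,0,0,0,0,-0.75,0]

```text
time: 9.0
tcp_pos: [0.5659, 0.2814, 0.3005]
eef_rot: [1.294, 1.858, -0.677]
contact_force: [0.0, -0.5, 0.0]
opening: -0.0001
grasp_force: 0.0
```

```bash
python3 - <<'E'
from push import *
d=wshot("ret")
print([proj(d,wpose(*S,[-.038,-.046*np.sin(t),.078+.046*np.cos(t)])[0])[0].round(1) for t in (0,.2)])
plan((.50,.17,.42),down(.351,.12))
E
```

```text
[array([211.3, 186.9]), array([201.3, 185.9])]
turn [-1.000e-03  1.073e+00  3.000e-03] shift [-0.723 -0.503 -0.008] q [ 0.64  0.61  1.51 -0.91  1.47  0.6 ] pos [0.566  0.2809 0.3001]
```

```bash
python3 - <<'E'
from push import *
import pickle
d=pickle.load(open("ret.pkl","rb"))
g=cv2.cvtColor(d["img"],cv2.COLOR_BGR2GRAY)
print(cv2.HoughCircles(g[150:225,170:250],cv2.HOUGH_GRADIENT,1,8,param1=80,param2=12,minRadius=3,maxRadius=14))
plan((.50,.20,.40),down(.15,.35)); 
s=env.state(); s["tcp_pos"]=np.array((.50,.20,.40)); s["eef_rot"]=down(.15,.35).as_rotvec(); plan((.43,.14,.40),down(-.31),s)
E
```

```text
[[[42.5 39.5 10. ]
  [57.5 10.5  7.1]]]
turn [0.158 0.778 0.209] shift [-0.561 -0.451 -0.067] q [ 0.64  0.61  1.51 -0.91  1.47  0.6 ] pos [0.566  0.2809 0.3001]
turn [0.102 0.438 0.58 ] shift [-0.23  -0.391  0.084] q [ 0.64  0.61  1.51 -0.91  1.47  0.6 ] pos [0.5 0.2 0.4]
```

move_arm:
  rows:
    - [0,0,0,-0.2,-0.1,-0.1,0]
    - [0.04,0.2,0.05,-0.4,-0.25,-0.1,0]
    - [0.08,0.4,0.1,-0.56,-0.45,-0.07,0]
    - [0.12,0.6,0.15,-0.56,-0.45,-0.07,0]
    - [0.16,0.78,0.21,-0.56,-0.45,-0.07,0]
    - [0.16,0.78,0.21,-0.56,-0.45,-0.07,0]
    - [0.16,0.78,0.21,-0.56,-0.45,-0.07,0]

```text
time: 9.93
tcp_pos: [0.5001, 0.2005, 0.3999]
eef_rot: [1.865, 2.166, -0.332]
contact_force: [0.4, 0.0, -0.1]
opening: -0.0002
grasp_force: 0.0
```

```bash
python3 - <<'E'
from h import *
plan((.43,.14,.40),down(-.31))
E
```

```text
turn [0.101 0.439 0.578] shift [-0.232 -0.392  0.085] q [ 0.42  0.3   1.57 -0.34  1.39  0.36] pos [0.5001 0.2005 0.3999]
```

move_arm:
  rows:
    - [0.03,0.15,0.19,-0.1,-0.2,0.04,0.5]
    - [0.06,0.3,0.38,-0.2,-0.39,0.08,1]
    - [0.1,0.44,0.58,-0.23,-0.39,0.085,1]
    - [0.1,0.44,0.58,-0.23,-0.39,0.085,1]
    - [0.1,0.44,0.58,-0.23,-0.39,0.085,1]
    - [0.1,0.44,0.58,-0.23,-0.39,0.085,1]

```text
time: 10.68
tcp_pos: [0.4307, 0.1421, 0.4001]
eef_rot: [-2.535, -1.854, -0.005]
contact_force: [0.6, 0.3, -0.9]
opening: 0.0855
grasp_force: 0.0
```

```bash
python3 - <<'E'
from h import *
d=wshot("card"); C=(.4477,.1823,-.333)
print("card",proj(d,wpose(*C,np.array([(45,60,6),(45,-60,6),(-45,-60,6),(-45,60,6)])/1000)).round(1).tolist())
print("box",proj(d,wpose(*C,np.array([(3,3,6),(3,-47,6),(-27,-47,6),(-27,3,6)])/1000)).round(1).tolist())
plan((.43,-.05,.42),down(.0)); 
s=env.state(); s["tcp_pos"]=np.array((.43,-.05,.42)); s["eef_rot"]=down(.0).as_rotvec(); plan((.44,-.23,.34),down(.24),s)
E
```

```text
card [[297.5, 73.1], [290.7, 182.1], [214.1, 180.2], [213.2, 70.7]]
box [[256.6, 126.5], [255.3, 170.4], [229.5, 169.7], [229.8, 125.8]]
turn [ 0.002 -0.004 -0.393] shift [-0.916  0.288 -0.102] q [0.22 0.14 1.75 0.   1.25 0.53] pos [0.4307 0.1421 0.4001]
turn [ 0.     0.    -0.306] shift [-0.9   0.05  0.4 ] q [0.22 0.14 1.75 0.   1.25 0.53] pos [ 0.43 -0.05  0.42]
```

move_arm:
  rows:
    - [0,0,-0.15,-0.25,0.1,-0.1,1]
    - [0,0,-0.3,-0.5,0.2,-0.1,1]
    - [0,0,-0.39,-0.75,0.29,-0.1,1]
    - [0,0,-0.39,-0.92,0.29,-0.1,1]
    - [0,0,-0.39,-0.92,0.29,-0.1,1]

```text
time: 11.35
tcp_pos: [0.4291, -0.053, 0.4194]
eef_rot: [-2.228, -2.213, -0.005]
contact_force: [0.6, 0.4, -0.2]
opening: 0.0854
grasp_force: 0.0
```

move_arm:
  rows:
    - [0,0,-0.15,-0.25,0,0.05,1]
    - [0,0,-0.31,-0.5,0.05,0.15,1]
    - [0,0,-0.31,-0.7,0.05,0.3,1]
    - [0,0,-0.31,-0.9,0.05,0.4,1]
    - [0,0,-0.31,-0.9,0.05,0.4,1]
    - [0,0,-0.31,-0.9,0.05,0.4,1]

```text
time: 12.1
tcp_pos: [0.4391, -0.2302, 0.3387]
eef_rot: [-1.939, -2.47, -0.009]
contact_force: [-0.4, -0.0, -0.1]
opening: 0.0855
grasp_force: 0.0
```

```bash
python3 - <<'E'
from h import *
import pickle
d=wshot("pad2"); P=(.441,-.1839,.2171); print(d["pos"],env.state()["q"].round(2))
print("pad",proj(d,wpose(*P,np.array([(37,52,10),(37,-52,10),(-37,-52,10),(-37,52,10)])/1000)).round(1).tolist())
c=proj(d,[.453,-.2,.03])[0]; print(c)
x,y=(c-[70,70]).astype(int).clip(0); k=pickle.load(open("card.pkl","rb"))
print("origin",x,y)
cv2.imwrite("pics/two.png",comp([(crop(k["img"],200,55,310,200,4),0,0),(crop(d["img"],x,y,min(x+140,511),min(y+140,384),2.5),445,0)]))
E
```

```text
[ 0.43909469 -0.23023469  0.33869834] [-0.57  0.26  1.76  0.01  1.12 -0.81]
pad [[307.6, 75.1], [299.7, 189.4], [223.4, 187.7], [223.2, 73.0]]
[273.00951156 157.73568104]
origin 203 87
```

View pics/two.png

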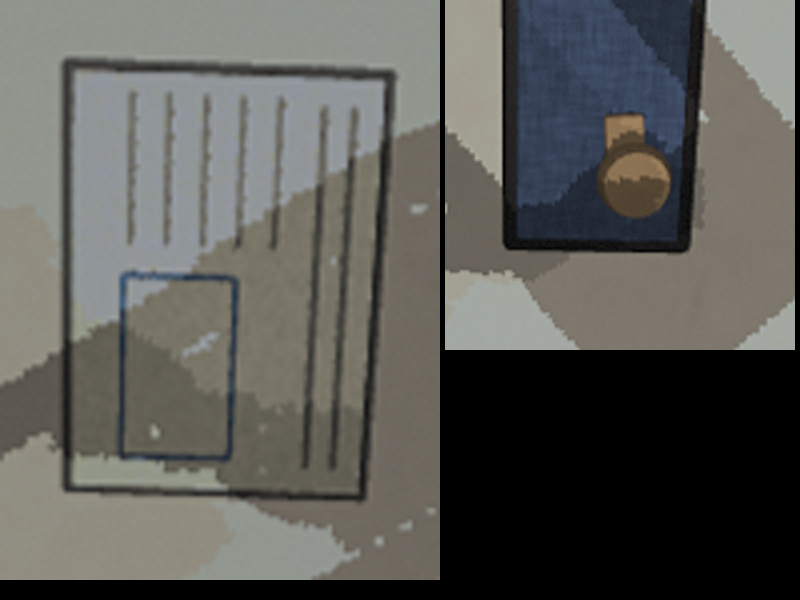

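```bash
cat > fit2.py <<'E'
from h import *
import pickle
from scipy.optimize import least_squares
k=pickle.load(open("card.pkl","rb"));d=pickle.load(open("pad2.pkl","rb"))
px=lambda l,x0,y0,s,ox=0:(np.array(l,float)-[ox,0]+.5)/s-.5+[x0,y0]
def fit(n,v,L,o,g):
    f=lambda p:(proj(v,wpose(*p,np.array(L)/1000))-o).ravel()
    q=least_squares(f,g,x_scale=[.01,.01,.1]); print(n,q.x.round(4),np.degrees(q.x[2]).round(2),f(q.x).reshape(-1,2).round(1).tolist()); return q.x
bx=[(3,3,6),(3,-47,6),(-27,-47,6),(-27,3,6)]; bo=[(237,278),(230,459),(121,456),(123,274)]
cr=[(45,60,6),(45,-60,6),(-45,-60,6),(-45,60,6)]; co=[(395,71),(366,500),(65,491),(63,59)]
C=fit("card",k,cr+bx,px(co+bo,200,55,4),(.4477,.1823,-.333))
B=fit("boxonly",k,bx,px(bo,200,55,4),(.4477,.1823,-.333))
for T in(C,B): print("box centre",wpose(*T,[-.012,-.022,.006]).round(4))
fit("pad",d,[(37,-52,10),(-37,-52,10)],px([(689,251),(503,247)],203,87,2.5,445),(.441,-.184,.217))
fit("stamp",d,[(0,0,70.5),(0,0,57),(-7,17,11),(7,17,11)],px([(637.5,181),(634,182),(605.5,115.5),(643.5,114.5)],203,87,2.5,445),(.453,-.2,.24))
E
python3 fit2.py
```

```text
card [ 0.4497  0.1837 -0.3374] -19.33 [[0.9, -1.0], [0.6, 1.0], [-0.8, 1.1], [-0.6, -0.8], [-0.9, 0.6], [-0.7, -0.6], [0.7, -0.7], [0.7, 0.8]]
boxonly [ 0.4498  0.1837 -0.3386] -19.4 [[-0.8, 0.6], [-0.7, -0.7], [0.7, -0.7], [0.8, 0.7]]
box centre [[0.4311 0.1669 0.006 ]]
box centre [[0.4312 0.1669 0.006 ]]
pad [ 0.4419 -0.1814  0.217 ] 12.43 [[1.0, 0.1], [-1.0, 0.0]]
stamp [ 0.4543 -0.1957  0.2431] 13.93 [[0.1, 2.6], [-0.0, -0.9], [-0.1, -1.2], [-0.1, -0.9]]
```

```bash
python3 - <<'E'
from h import *
import pickle
from scipy.optimize import least_squares
t,s=pickle.load(open("v.pkl","rb"));w=pickle.load(open("pad.pkl","rb"))
q=least_squares(lambda p:np.r_[(proj(t,p)-np.array([562,326])*.64)[0],(proj(s,p)-np.array([462,232])*.64)[0],(proj(w,p)-np.array([577,378])*.64)[0]],[.45,-.28,.08],x_scale=.01); print(q.x,q.fun)
plan((.4543,-.1955,.30),down(.243))
E
```

```text
[ 0.45487723 -0.26608698  0.0996237 ] [-2.42221147 -2.17101044 -4.12579123 -0.02475391 -1.56043924  1.85276036]
turn [ 0.005 -0.005 -0.003] shift [0.148 0.114 0.197] q [-0.57  0.26  1.76  0.01  1.12 -0.81] pos [ 0.4391 -0.23    0.3391]
```

move_arm:
  rows:
    - [0,0,0,0.08,0.06,0.1,1]
    - [0.005,-0.005,0,0.148,0.114,0.2,1]
    - [0.005,-0.005,0,0.148,0.114,0.2,1]
    - [0.005,-0.005,0,0.148,0.114,0.2,1]
    - [0.005,-0.005,0,0.148,0.114,0.2,1]

```text
time: 12.78
tcp_pos: [0.4541, -0.1973, 0.3001]
eef_rot: [1.94, 2.469, -0.0]
contact_force: [0.3, 0.2, 0.6]
opening: 0.0853
grasp_force: 0.0
```

```bash
python3 - <<'E'
from h import *
plan((.4543,-.1955,.211),down(.243))
E
```

```text
turn [ 0.001  0.002 -0.005] shift [0.009 0.003 0.446] q [-0.49  0.31  1.81 -0.    1.02 -0.73] pos [ 0.4541 -0.1973  0.3001]
```

move_arm:
  rows:
    - [0,0,0,0.009,0.003,0.15,1]
    - [0,0,0,0.009,0.003,0.3,1]
    - [0,0,0,0.009,0.003,0.4,1]
    - [0,0,0,0.009,0.003,0.445,1]
    - [0,0,0,0.009,0.003,0.445,1]
    - [0,0,0,0.009,0.003,0.445,1]

```text
time: 13.52
tcp_pos: [0.4543, -0.1955, 0.2109]
eef_rot: [1.94, 2.469, -0.0]
contact_force: [0.1, 0.0, 0.6]
opening: 0.0851
grasp_force: 0.0
```

```bash
python3 - <<'E'
from h import *
plan((.4543,-.1955,.211),down(.243)); print(env.state()["contact_force"])
d=wshot("g"); print("top",proj(d,[.4543,-.1957,.0705]),"foot",proj(d,wpose(.4543,-.1957,.2431,np.array([(-7,17,23),(7,17,23)])/1000)))
cv2.imwrite("pics/g.png",crop(d["img"],150,150,360,370,2.6))
E
```

```text
turn [ 0.001  0.002 -0.005] shift [-0.    -0.    -0.001] q [-0.49  0.43  1.91 -0.    0.79 -0.73] pos [ 0.4543 -0.1955  0.2109]
[0.07322229 0.00971277 0.57068202]
top [[249.4444851  294.37333065]] foot [[236.21481749 212.596142  ]
 [263.07774334 212.49338554]]
```

View pics/g.png

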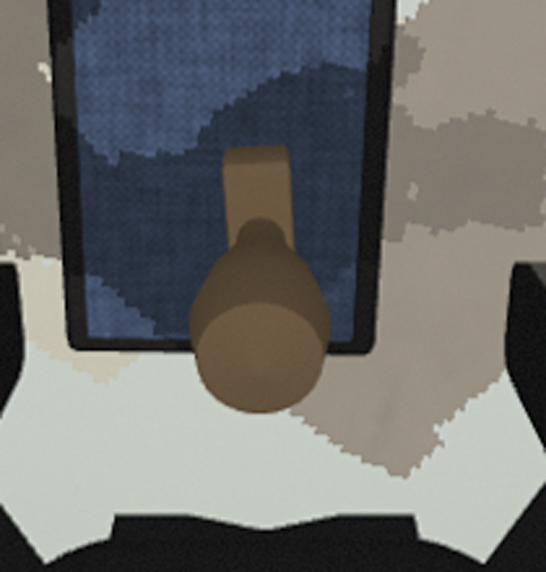

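move_arm:
  rows:
    - [0,0,0,0.004,0,0,0.6]
    - [0,0,0,0.004,0,0,0.4]
    - [0,0,0,0.004,0,0,0.3]
    - [0,0,0,0.004,0,0,0.2]
    - [0,0,0,0.004,0,0,0.1]
    - [0,0,0,0.004,0,0,0]
    - [0,0,0,0.004,0,0,0]
    - [0,0,0,0.004,0,0,0]
    - [0,0,0,0.004,0,0,0]

```text
time: 14.7
tcp_pos: [0.4537, -0.1943, 0.2103]
eef_rot: [-1.941, -2.47, 0.001]
contact_force: [-0.9, 0.3, 6.0]
opening: 0.0205
grasp_force: 58.5
```

move_arm:
  rows:
    - [0,0,0,0,0,-0.05,0]
    - [0,0,0,0,0,-0.15,0]
    - [0,0,0,0,0,-0.35,0]
    - [0,0,0,0,0,-0.6,0]
    - [0,0,0,0,0,-0.6,0]
    - [0,0,0,0,0,-0.6,0]

```text
time: 15.45
tcp_pos: [0.4534, -0.194, 0.33]
eef_rot: [-1.941, -2.47, 0.001]
contact_force: [-0.6, 0.2, -1.1]
opening: 0.0207
grasp_force: 58.7
```

```bash
python3 - <<'E'
from h import *
d=wshot("lift")
s=env.state();print(s["opening"],s["grasp_force"],s["contact_force"])
# stamp foot: compare images of the hand-fixed stamp: brown mask
hsv=cv2.cvtColor(d["img"],cv2.COLOR_BGR2HSV)
m=cv2.inRange(hsv,(5,70,40),(20,255,255)); n,l,st,c=cv2.connectedComponentsWithStats(m); 
for i in np.argsort(-st[1:,4])[:3]+1: print(st[i],c[i].round(1))
h=155+.0
# expected foot corner pixels if upright: grip at 46 mm up -> underside at tool z
for zu in(.199,):
  T=lambda p:Ro.from_rotvec(d["rot"]).apply(p)+d["pos"]
  for p in((.017,-.007,zu-.012),(.017,.007,zu-.012),(.017,-.007,zu),(.017,.007,zu)): print(proj(d,T(np.array(p))).round(1))
C=(.4497,.1837,-.3374); b=wpose(*C,[-.012,-.022,0])[0]
plan((.43,0.0,.33),down(-.05));
s["tcp_pos"]=np.array((.43,0,.33)); s["eef_rot"]=down(-.05).as_rotvec(); plan((b[0],b[1],.27),down(-.3374),s)
E
```

```text
0.020555762187701686 58.7098130537197 [ 0.07093963  0.59098687 -1.62733758]
[ 226  209   51  104 3679] [250.9 266.5]
[355 189  23  21 127] [361.9 196. ]
[362 198  26  22 127] [372.1 205.6]
[[236.7 213.2]]
[[263.7 213.2]]
[[237.7 205.8]]
[[262.9 205.8]]
turn [-0.003 -0.001  0.368] shift [ 0.969  0.117 -0.003] q [-0.49  0.27  1.78 -0.    1.1  -0.73] pos [ 0.4531 -0.1939  0.3292]
turn [0.    0.    0.366] shift [ 0.834 -0.036  0.3  ] q [-0.49  0.27  1.78 -0.    1.1  -0.73] pos [0.43 0.   0.33]
```

move_arm:
  rows:
    - [0,0,0.1,0.2,0,0,0]
    - [0,0,0.2,0.45,0.05,0,0]
    - [0,0,0.3,0.7,0.1,0,0]
    - [0,0,0.37,0.97,0.117,0,0]
    - [0,0,0.37,0.97,0.117,0,0]
    - [0,0,0.37,0.97,0.117,0,0]

```text
time: 16.25
tcp_pos: [0.4303, -0.0002, 0.329]
eef_rot: [-2.275, -2.164, 0.004]
contact_force: [-0.1, 0.1, -0.7]
opening: 0.0205
grasp_force: 58.7
```

```bash
python3 - <<'E'
from h import *
import pickle
def top(d):
    hsv=cv2.cvtColor(d["img"],cv2.COLOR_BGR2HSV); m=cv2.inRange(hsv,(5,60,30),(22,255,255))
    g=[]
    for u in range(238,262,3):
        v=np.nonzero(m[195:235,u])[0]; g.append(int(195+v[0]) if len(v) else -1)
    r=[]
    for v in (216,220,224,228): 
        w=np.nonzero(m[v,220:280])[0]; r.append((int(220+w[0]),int(220+w[-1])) if len(w) else -1)
    print(g,r)
d=wshot("mid")
for x in(pickle.load(open("g.pkl","rb")),pickle.load(open("lift.pkl","rb")),d): top(x)
C=(.4497,.1837,-.3374); b=wpose(*C,[-.012,-.022,0])[0]
plan((b[0],b[1],.27),down(-.3374))
E
```

```text
[207, 207, 207, 207, 206, 206, 206, 207] [(236, 261), (236, 261), (236, 261), (237, 261)]
[211, 210, 210, 210, 210, 209, 209, 209] [(234, 262), (237, 262), (237, 262), (238, 262)]
[211, 210, 210, 210, 210, 210, 210, 209] [(237, 261), (237, 262), (237, 262), (238, 262)]
turn [-0.002  0.001  0.364] shift [ 0.837 -0.04   0.295] q [-0.1   0.19  1.9  -0.    1.06 -0.05] pos [ 0.4306 -0.0007  0.3292]
```

move_arm:
  rows:
    - [0,0,0.1,0.2,0,0,0]
    - [0,0,0.2,0.45,0,0.05,0]
    - [0,0,0.3,0.7,-0.04,0.15,0]
    - [0,0,0.38,0.842,-0.04,0.295,0]
    - [0,0,0.38,0.842,-0.04,0.295,0]
    - [0,0,0.38,0.842,-0.04,0.295,0]
    - [0,0,0.38,0.842,-0.04,0.295,0]

```text
time: 17.18
tcp_pos: [0.432, 0.1671, 0.2716]
eef_rot: [2.575, 1.798, 0.001]
contact_force: [-0.5, -0.9, -0.7]
opening: 0.0206
grasp_force: 58.8
```

```bash
python3 - <<'E'
from h import *
import pickle
d=wshot("ov")
plan((.4314,.1678,.210),down(-.35)); print(env.state()["contact_force"])
C=(.4497,.1837,-.3374)
# check visible far-side box edge vs prediction
P=proj(d,wpose(*C,np.array([(3,3,6),(-27,3,6)])/1000)); print(P)
hsv=cv2.cvtColor(d["img"],cv2.COLOR_BGR2HSV)
m=cv2.inRange(hsv,(98,70,30),(125,255,255)); ys,xs=np.nonzero(m[60:330,150:360]); print(len(xs),xs.min()+150,xs.max()+150,ys.min()+60,ys.max()+60) if len(xs) else print("none")
for u in range(150,360,15):
    v=np.nonzero(m[60:330,u])[0]; print(u,(v+60).tolist()[:6],end=" ")
E
```

```text
turn [ 0.001 -0.    -0.002] shift [ 0.002 -0.004  0.308] q [ 0.28  0.31  1.91 -0.    0.92  0.63] pos [0.4319 0.1672 0.2717]
[-0.11689495 -0.29023925 -0.54901444]
[[268.47089055 168.08421114]
 [228.4293653  168.63252685]]
210 227 269 167 231
150 [] 165 [] 180 [] 195 [] 210 [] 225 [] 240 [168] 255 [167] 270 [] 285 [] 300 [] 315 [] 330 [] 345 []
```

move_arm:
  rows:
    - [0,0,0,0.002,-0.003,0.1,0]
    - [0,0,0,0.002,-0.003,0.2,0]
    - [0,0,0,0.002,-0.003,0.27,0]
    - [0,0,0,0.002,-0.003,0.305,0]
    - [0,0,0,0.002,-0.003,0.32,0]
    - [0,0,0,0.002,-0.003,0.32,0]

```text
time: 17.98
tcp_pos: [0.4311, 0.1688, 0.2072]
eef_rot: [2.575, 1.8, 0.0]
contact_force: [-0.3, 0.1, -0.8]
opening: 0.0205
grasp_force: 58.8
```

move_arm:
  rows:
    - [0,0,0,0,0,0.005,0]
    - [0,0,0,0,0,0.01,0]
    - [0,0,0,0,0,0.013,0]
    - [0,0,0,0,0,0.013,0]

```text
time: 18.48
tcp_pos: [0.431, 0.169, 0.2053]
eef_rot: [2.574, 1.8, 0.001]
contact_force: [-1.2, -1.0, 9.0]
opening: 0.0206
grasp_force: 59.7
```

move_arm:
  rows:
    - [0,0,0,0,0,0.003,0]
    - [0,0,0,0,0,0.006,0]
    - [0,0,0,0,0,0.006,0]
    - [0,0,0,0,0,0.006,0]

```text
time: 18.98
tcp_pos: [0.431, 0.169, 0.2052]
eef_rot: [2.574, 1.8, 0.002]
contact_force: [-3.3, -1.6, 21.1]
opening: 0.0207
grasp_force: 60.8
```

move_arm:
  rows:
    - [0,0,0,0,0,0.003,0]
    - [0,0,0,0,0,0.003,0]
    - [0,0,0,0,0,0.003,0]

```text
time: 19.35
tcp_pos: [0.431, 0.169, 0.2052]
eef_rot: [2.573, 1.8, 0.003]
contact_force: [-4.6, -2.8, 27.5]
opening: 0.0209
grasp_force: 61.3
```

move_arm:
  rows:
    - [0,0,0,0,0,-0.02,0]
    - [0,0,0,0,0,-0.06,0]
    - [0,0,0,0,0,-0.2,0]
    - [0,0,0,0,0,-0.45,0]
    - [0,0,0,0,0,-0.62,0]
    - [0,0,0,0,0,-0.62,0]
    - [0,0,0,0,0,-0.62,0]

```text
time: 20.23
tcp_pos: [0.4303, 0.1688, 0.3259]
eef_rot: [-2.574, -1.8, 0.003]
contact_force: [-0.4, -0.4, -1.2]
opening: 0.0205
grasp_force: 59.1
```

```bash
python3 - <<'E'
from h import *
d=wshot("after")
hsv=cv2.cvtColor(d["img"],cv2.COLOR_BGR2HSV); m=cv2.inRange(hsv,(5,60,30),(22,255,255))
print([int(195+np.nonzero(m[195:235,u])[0][0]) for u in range(238,262,3)])
plan((.43,0.0,.33),down(-.05))
s=env.state(); s["tcp_pos"]=np.array((.43,0,.33)); s["eef_rot"]=down(-.05).as_rotvec(); plan((.4534,-.1935,.27),down(.243),s)
E
```

```text
[211, 210, 210, 210, 210, 210, 209, 209]
turn [-0.004  0.002 -0.382] shift [-0.793  0.289 -0.022] q [ 0.28  0.23  1.84 -0.    1.07  0.63] pos [0.4302 0.1687 0.3254]
turn [ 0.     0.    -0.373] shift [-0.96   0.165  0.3  ] q [ 0.28  0.23  1.84 -0.    1.07  0.63] pos [0.43 0.   0.33]
```

move_arm:
  rows:
    - [0,0,0,-0.2,0.05,0,0]
    - [0,0,0,-0.4,0.1,0,0]
    - [0,0,0,-0.4,0.1,0,0]
    - [0,0,0,-0.4,0.1,0,0]

```text
time: 20.78
tcp_pos: [0.4221, 0.087, 0.3256]
eef_rot: [-2.574, -1.798, 0.003]
contact_force: [0.0, 0.2, -0.9]
opening: 0.0208
grasp_force: 59.1
```

```bash
cat > ink.py <<'E'
from h import *
d=wshot("ink"); C=(.4497,.1837,-.3374)
mm=np.array([[x,y] for y in range(24,-63,-4) for x in range(-42,43,4)],float)
src=np.float32([(45,60),(45,-60),(-45,-60),(-45,60)])
P=proj(d,wpose(*C,np.c_[src,[6]*4]/1000)); print(P.round())
# rectify: u = x+45, v = 60-y, 3 px/mm
H=cv2.getPerspectiveTransform(np.float32(P),np.float32([(270,0),(270,360),(0,360),(0,0)]))
w=cv2.warpPerspective(d["img"],H,(270,360)); hsv=cv2.cvtColor(w,cv2.COLOR_BGR2HSV)
m=cv2.inRange(hsv,(98,60,20),(130,255,255))
n,l,st,c=cv2.connectedComponentsWithStats(m)
for i in np.argsort(-st[1:,4])[:5]+1: x,y,a,b,A=st[i]; print("x",(x/3-45).round(),((x+a)/3-45).round(),"y",(60-(y+b)/3).round(),(60-y/3).round(),"area mm2",A/9)
for y in range(8,-56,-4): print("".join("#" if m[(60-y)*3-3:(60-y)*3+3,(x+45)*3-1:(x+45)*3+2].mean()>90 else "." for x in range(-40,40,1)))
E
python3 ink.py
```

```text
[[298. -16.]
 [294. 138.]
 [194. 139.]
 [184. -14.]]
x -29.0 5.0 y -49.0 4.0 area mm2 230.55555555555554
................................................................................
.............###############################....................................
............#..............................##...................................
............#..............................##...................................
............#..............................##...................................
............#..............................##...................................
............#..............................##...................................
............#..............................##...................................
............#..............................##...................................
............#..............................##...................................
............#..............................##...................................
............#..............................##...................................
............#..............................#....................................
............#..............................#....................................
............########################.####.##....................................
................................................................................
```

```bash
cat >> ink.py <<'E'
print("gray")
g=cv2.cvtColor(w,cv2.COLOR_BGR2GRAY)
for y in range(0,-46,-4): print(*[int(g[(60-y)*3-3:(60-y)*3+3,(x+45)*3-3:(x+45)*3+3].mean()) for x in range(-25,40,3)])
print(hsv[(60+22)*3,::9].tolist())
E
python3 ink.py | sed -n '/gray/,$p'
```

```text
gray
164 164 164 164 164 164 164 164 164 152 142 164 163 163 164 163 163 116 164 154 139 164
164 163 163 163 164 164 164 164 164 153 136 164 164 164 164 164 164 118 164 156 142 164
165 163 164 163 164 164 164 164 164 152 141 164 164 164 164 164 164 116 164 156 131 164
164 164 164 164 164 163 164 164 164 148 147 164 164 164 163 164 164 120 165 151 143 165
163 164 164 164 164 164 164 164 164 155 141 164 164 164 164 164 165 122 164 154 141 165
164 164 164 164 164 164 164 164 164 154 140 165 164 164 164 165 164 120 165 155 141 164
165 165 163 164 164 165 165 164 165 152 147 164 164 165 165 164 164 116 165 152 118 130
165 164 165 165 165 164 164 165 165 151 142 164 165 164 164 165 165 114 145 121 109 126
164 164 165 164 164 164 165 164 164 159 143 165 164 164 143 132 125 82 128 118 108 128
164 164 165 165 164 165 165 164 164 157 148 162 152 132 128 130 130 80 127 115 107 126
164 164 165 164 165 165 165 165 165 152 114 124 127 130 130 127 129 81 127 118 110 126
164 163 164 165 165 165 165 165 136 115 115 128 124 129 128 128 125 79 126 114 108 142
[[51, 11, 157], [105, 15, 133], [100, 14, 169], [83, 6, 165], [83, 6, 166], [90, 8, 167], [104, 40, 135], [90, 6, 166], [99, 11, 168], [68, 6, 165], [95, 9, 166], [96, 8, 166], [99, 11, 167], [108, 18, 173], [101, 12, 169], [102, 15, 171], [107, 81, 135], [106, 19, 174], [108, 18, 173], [85, 9, 167], [108, 19, 174], [107, 13, 171], [101, 12, 168], [54, 8, 160], [100, 10, 153], [108, 18, 173], [30, 14, 112], [98, 12, 171], [34, 14, 143], [30, 21, 62]]
```

```bash
python3 - <<'E'
from h import *
plan((.43,-.05,.33),down(-.0))
s=env.state(); s["tcp_pos"]=np.array((.43,-.05,.33)); s["eef_rot"]=down(0).as_rotvec(); plan((.4534,-.192,.27),down(.243),s)
E
```

```text
turn [-0.002  0.    -0.445] shift [-0.633  0.272 -0.02 ] q [0.11 0.19 1.9  0.   1.05 0.46] pos [0.4223 0.0876 0.326 ]
turn [ 0.     0.    -0.309] shift [-0.71   0.117  0.3  ] q [0.11 0.19 1.9  0.   1.05 0.46] pos [ 0.43 -0.05  0.33]
```

move_arm:
  rows:
    - [0,0,-0.12,-0.2,0.08,0,0]
    - [0,0,-0.25,-0.4,0.18,-0.02,0]
    - [0,0,-0.4,-0.6,0.27,-0.02,0]
    - [0,0,-0.445,-0.633,0.272,-0.02,0]
    - [0,0,-0.445,-0.633,0.272,-0.02,0]

```text
time: 21.5
tcp_pos: [0.4302, -0.0506, 0.3304]
eef_rot: [-2.223, -2.219, 0.001]
contact_force: [0.3, 0.4, -0.1]
opening: 0.0204
grasp_force: 59.1
```

move_arm:
  rows:
    - [0,0,-0.12,-0.2,0.03,0,0]
    - [0,0,-0.22,-0.45,0.08,0.1,0]
    - [0,0,-0.31,-0.6,0.117,0.2,0]
    - [0,0,-0.31,-0.71,0.117,0.3,0]
    - [0,0,-0.31,-0.71,0.117,0.3,0]
    - [0,0,-0.31,-0.71,0.117,0.3,0]

```text
time: 22.25
tcp_pos: [0.4534, -0.1915, 0.2707]
eef_rot: [-1.935, -2.474, 0.0]
contact_force: [-0.5, 0.1, -0.7]
opening: 0.0208
grasp_force: 59.1
```

```bash
python3 - <<'E'
from h import *
plan((.4534,-.192,.213),down(.243))
E
```

```text
turn [-0.001 -0.001  0.   ] shift [-0.003 -0.001  0.289] q [-0.49  0.34  1.85  0.    0.95 -0.73] pos [ 0.4534 -0.1915  0.2707]
```

move_arm:
  rows:
    - [0,0,0,0,0,0.1,0]
    - [0,0,0,0,0,0.2,0]
    - [0,0,0,0,0,0.26,0]
    - [0,0,0,0,0,0.285,0]
    - [0,0,0,0,0,0.295,0]
    - [0,0,0,0,0,0.298,0]
    - [0,0,0,0,0,0.298,0]

```text
time: 23.12
tcp_pos: [0.4533, -0.1928, 0.2114]
eef_rot: [1.936, 2.473, -0.001]
contact_force: [-0.6, 0.7, -0.7]
opening: 0.0209
grasp_force: 59.1
```

move_arm:
  rows:
    - [0,0,0,0,0,0.003,0]
    - [0,0,0,0,0,0.006,0]
    - [0,0,0,0,0,0.006,0]

```text
time: 23.5
tcp_pos: [0.4533, -0.1928, 0.2104]
eef_rot: [1.936, 2.474, -0.001]
contact_force: [-0.1, 1.0, 5.2]
opening: 0.0204
grasp_force: 59.6
```

Touching at 5 N; open gently, then rise.

move_arm:
  rows:
    - [0,0,0,0,0,0,0.2]
    - [0,0,0,0,0,0,0.26]
    - [0,0,0,0,0,0,0.32]
    - [0,0,0,0,0,0,0.4]
    - [0,0,0,0,0,0,0.55]
    - [0,0,0,0,0,0,0.75]
    - [0,0,0,0,0,0,1]
    - [0,0,0,0,0,0,1]
    - [0,0,0,0,0,0,1]

```text
time: 24.62
tcp_pos: [0.4531, -0.1927, 0.2098]
eef_rot: [-1.936, -2.474, 0.001]
contact_force: [-0.7, 0.7, 0.6]
opening: 0.0854
grasp_force: 0.0
```

move_arm:
  rows:
    - [0,0,0,0,0,-0.1,1]
    - [0,0,0,0,0,-0.3,1]
    - [0,0,0,0,0,-0.5,1]
    - [0,0,0,0,0,-0.64,1]
    - [0,0,0,-0.17,0,-0.64,1]
    - [0,0,0,-0.17,0,-0.64,1]
    - [0,0,0,-0.17,0,-0.64,1]

```text
time: 25.5
tcp_pos: [0.4608, -0.2253, 0.3373]
eef_rot: [-1.936, -2.472, 0.001]
contact_force: [0.9, -0.3, -0.3]
opening: 0.0856
grasp_force: 0.0
```

```bash
python3 - <<'E'
from h import *
import pickle
e=wshot("end"); print(e["pos"])
d=pickle.load(open("pad2.pkl","rb"))
for n,v in(("before",d),("end",e)):
    hsv=cv2.cvtColor(v["img"],cv2.COLOR_BGR2HSV); m=cv2.inRange(hsv,(5,60,30),(22,255,255))[100:260,200:330]
    k,l,st,c=cv2.connectedComponentsWithStats(m); i=np.argmax(st[1:,4])+1; print(n,st[i]+[200,100,0,0,0],(c[i]+[200,100]).round(1))
    print("pred top/foot",proj(v,np.array([(.4543,-.1957,.067),(.4543,-.1957,.011)])).round(1).tolist())
t,s0=pickle.load(open("v.pkl","rb")); s=snapshot("side")
df=cv2.absdiff(s["img"],s0["img"]).max(2)
# bystanders and lever windows, side view (native px)
for n,(x,y) in dict(vial=(243,181),driver=(165,305),bush=(308,249),roller=(192,188)).items(): print(n,df[y-12:y+13,x-10:x+11].mean().round(1))
E
```

```text
[ 0.46084572 -0.22529579  0.33734555]
before [264 132  30  42 887] [277.3 154.1]
pred top/foot [[279.5, 160.9], [274.1, 150.2]]
end [238 129  30  42 874] [252. 151.]
pred top/foot [[252.0, 159.5], [252.0, 148.7]]
vial 17.1
driver 4.5
bush 28.1
roller 4.3
```

```bash
python3 - <<'E'
from h import *
import pickle
t0,s0=pickle.load(open("v.pkl","rb")); t,s=snapshot("top"),snapshot("side")
for nm,a,b,W in(("top",t0,t,dict(vial=(323,171),driver=(186,166),bush=(258,242))),("side",s0,s,dict(vial=(243,181),driver=(165,305),bush=(308,249),roller=(192,188)))):
  for n,(x,y) in W.items():
    T=a["img"][y-10:y+11,x-10:x+11]; r=cv2.matchTemplate(b["img"][y-18:y+19,x-18:x+19],T,cv2.TM_CCOEFF_NORMED); _,v,_,l=cv2.minMaxLoc(r); print(nm,n,round(v,2),(l[0]-8,l[1]-8))
E
```

```text
top vial 0.66 (0, 0)
top driver 1.0 (0, 0)
top bush 0.41 (-2, 2)
side vial 0.81 (0, 0)
side driver 1.0 (0, 0)
side bush 0.7 (0, 0)
side roller 0.98 (0, 0)
```

Everything is in place and the arm is clear of it, so I'm handing in.

```bash
python3 -c "
from cell import env
print(env.job_done())"
```

```text
the job is handed in; nothing more can be done
None
```

The job is handed in at about 26 s: I pushed the lever to about 0.6 rad (past the 0.45 click, short of the stop) and it sprang back to 0, pressed the stamp once in the blue box at about 27 N, and stood it upright on the ink pad; no ink mark showed in the picture of the card afterwards, and the before/after images show no sign that the vial, screwdriver or bush moved, though the top-view match for the bush was poor, possibly from the arm's shadow.

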